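# Hold a wound coil on test in a lever fixture

### The job

Put the yellow-taped coil that stands on the cardboard sheet onto the fixture's upright post, lowering it rather than dropping it, so that it sits flat on the pedestal with its terminal rail facing the spring probes. Let go of the coil, then press the lever down by its red grip to its stop, without forcing it, so that both probes bear on the terminals, and finish while still holding the lever down there (do not let it up). Leave the blue-taped coil, the tape roll and the screwdriver alone.

Things in the scene. Friction and masses are not known exactly. Their poses are not given: they have to be found in the camera images.
- coil: The yellow-taped coil, upright: black bobbin, three flanges 34 x 34 x 3 mm, 26 mm high in all, about 45 g, windings 31 mm across, 15 mm through hole. A terminal rail (5 mm deep, 7 high, two brass plates) lies along one bottom edge, below the yellow stripe on the top flange. Origin: centre of the underside; z up the hole, x to the rail, whose face is 22.8 mm out; plain sides at y = +-17 mm.
- coil_terminals (a point): Middle of the terminal rail's outer face on the yellow coil, 3.5 mm above its underside; the two brass plates (8 x 6 mm) lie 10 mm to either side of it.
- fixture: Test fixture, bolted down: aluminium base 195 x 80 x 12 mm (x = -30 to +165 mm in its frame), nest (pedestal and post), slide with two spring probes, two blue bearing cheeks 72 mm high, hand lever. Origin: on the nest's axis at table level; x level from nest to probes and on to the lever's grip, z up. The lever's pivot is at x = 95, z = 60 mm, parallel to y.
- nest (a point): Top of the pedestal on the nest's axis, 32 mm above the table; axes as the fixture's. The pedestal is a steel cylinder 24 mm across; on it stands a post 12 mm across, straight for 17 mm, then a 5 mm cone, its tip 22 mm above this point. The coil's hole goes over the post and its underside rests on this face.
- probe_a: Spring probe on the slide: brass pin with a 5 mm head, at y = -10, z = 35.5 mm in the fixture's frame. Origin: centre of the head's front face, 35 mm from the nest's axis along the fixture's x with the lever up. Pressing the lever carries it 17 mm towards the nest; there a coil's terminal pushes it back about 4 mm (about 2 N).
- probe_b: The other spring probe, the same, at y = +10 mm.
- lever (a joint): Hand lever, rad: 0 = up (spring-held), 0.5 = down on its stop. The bar rises 0.55 rad above level at 0 and 0.05 rad at 0.5. A return spring lifts it again at once when released: pushing down on the grip's middle takes about 4 N at the start and 9 N at the stop.
- grip (a point): Red plastic grip at the lever's end, 60 mm along the lever, 26 wide, 16 thick. This point: middle of its top face, 140 mm from the pivot along the bar and 8 mm above the bar's centre line: about 140 mm above the table with the lever up, 75 mm with it down. Its axes turn with the lever and match the fixture's when the lever is up.
- blue_coil: A coil of the same make with blue tape and stripe, loose, upright: leave it alone. Origin: centre of the underside.
- tape_roll: Roll of yellow tape lying flat, 80 mm across, 19 mm high: leave it alone. Origin: centre of the underside.
- screwdriver: Screwdriver with blue handle, 180 mm long, lying on the sheet along its own x: leave it alone.

How it is judged:
By the outcome, as a careful person would: the job done as asked, in the order asked, and still so for the second after the job is handed in, while the arm keeps its last pose, push and grip.
It also fails if it takes over 61 s, if anything falls off the work surface, if the arm or the gripper's body presses on something with over 40 N, if the wrist force passes 120 N, or if a joint passes its speed limit or range.

### The arm

A 6-joint arm with a two-finger parallel gripper is mounted at the origin on the work surface. World frame = base frame: x ahead of the robot, y to its left, z up, the work surface at z = 0. Lengths are in mm, angles in rad, forces in N, time in s.
With the tool pointing down it reaches from about 250 to 725 mm from the base axis. Payload 4 kg.
Tool frame: the origin (TCP) lies midway between the tips of the shut fingers; the grasp point (between the pads) lies 19 mm behind it (robot.grip_depth is the distance from the TCP to the grasp point, in mm); z points along the fingers, y is the line along which they close (so a half turn about z gives the same grasp; the last joint's range is limited). The gripper opens to 85 mm and grips with 20 to 120 N. Pads are 22 mm wide; open, the fingers measure 114 mm over their backs; the gripper's body (76 mm by 85 mm) begins 54 mm behind the grasp point. The pads swing forward as they close: fully open they stand 13 mm farther back than shut.
Start: joints at [-1.256, 0.241, 0.005, 1.335, 0, 1.571], TCP at [154.811, -475.429, 231.306] pointing down, gripper open.
Joint ranges: [-2.72, 2.72], [-1.05, 1.87], [-1.09, 1.28], [-1.99, 2.15], [-1.42, 1.44], [-3.14, 3.14]. Speed limits (rad/s): [2.79, 2.79, 3.14, 3.14, 3.14, 3.14].

### API

Orientations are given as [roll, pitch, yaw] about the fixed x, y, z axes, in that order (R = Rz(yaw) Ry(pitch) Rx(roll)).
In Python, from workcell import readout, optics, order, robot gives the robot as it stands.
- The arm moves only by the tool send_rows, never from a script. Its arguments are lists of equal length, an entry for each row: "xyz": the shift along the tool's x, y, z in cm, a list of three; "twist": the turn about the tool's z in degrees; "jaw": the finger opening in cm, from 0 to 8.54. A call has 1 to 10 rows; each row is the pose to reach, as a shift and turn from the pose commanded when the call began, along the tool's axes at that moment; what a row does not reach only later rows make up. A row lasts 1/8 s, in which the tool goes at most 62.5 mm and 10.7 degrees, less where a joint would pass 70% of its speed; a pose out of reach is approached as far as the arm can. A call with a gripper value outside its range is refused whole. The fingers move at their own pace and stop on an object; the grip force is fixed at half the most. Time passes only in rows, so rows that repeat a pose let the fingers close. It gives the time, the measured TCP pose, the force, the opening and the grip force at its end, in the units of the state.
- readout.sense(): the state, without advancing time (a new reading comes with each control period).
- optics.camera(name): name is "scene" or "top"; returns a dict with "frame" (420x560x3 uint8, red, green, blue), "mtx" (3x3 intrinsics, pixels), "k1" (the pictures are not rectified: a ray, as slopes to the right and down, at radius r is drawn at 1 + k1 r^2 times it, then the intrinsics apply), "extrinsics" (4x4, takes a point from camera to world coordinates). Camera axes: x right, y down, z forward; pixel columns grow to the right and rows downward; lengths in mm; the calibration is good to about 2 mm. A picture is of the moment at which its call begins. There is no depth.
- order.job_done(): hands the job in; it is judged then, once.
The state is a dict: "clock": time; "joint_positions": joint angles; "joint_vel": joint speeds; "effort": joint torques, N m; "ee_pos": TCP position; "ee_rot": TCP orientation; "wrist_force": force on the tool from outside, world axes, zero at the start; "torque": the same for the moment, N m; "opening": opening from 0.0 (shut) to 1.0 (fully open); "gripper_force": force on a finger pad.
Only numpy, scipy, OpenCV 4.12 (cv2) and the standard library are available. Lean on these libraries where they do the work, as an engineer would, in place of code of your own. Each camera call takes 0.05 s, during which the arm holds its last target. There are 200 camera calls.

## Working session

There is one attempt and no reset: what is moved stays moved. The work goes in short steps, Python scripts to look and compute and a tool call to move; the robot and the scene stay as the last step left them, time stands still between calls to the robot, and variables do not carry over. Pictures are saved under pics/ and viewed, at most 10 in all, crops included, and the job is handed in when it is done.

Besides the shell and the picture viewer there is one more tool, called after "Request:" as a command line: name --pt "numbers of a row" for each row, then --argument value for the rest. send_rows: Moves the arm, as the interface text tells. Its arguments: {"type":"object","properties":{"xyz":{"type":"array"},"twist":{"type":"array"},"jaw":{"type":"array"}},"required":["xyz","twist","jaw"]}

```bash
mkdir -p pics; ls
python3 - <<'E'
from workcell import readout, optics, robot
import cv2,pickle,numpy as np
np.set_printoptions(precision=4,suppress=True)
d={}
for n in("scene","top"):
    c=optics.camera(n); d[n]=c; cv2.imwrite(f"pics/{n}0.png",c["frame"][:,:,::-1]); print(n,c["mtx"],c["k1"],c["extrinsics"])
pickle.dump(d,open("c0.pkl","wb")); print(readout.sense(),robot.grip_depth)
E
```

```text
pics
scene [[527.1022   0.     279.7551]
 [  0.     527.1022 210.1048]
 [  0.       0.       1.    ]] -0.1643403205754933 [[  -0.6379    0.6214   -0.4549 1156.9791]
 [   0.7701    0.5153   -0.3761  468.4612]
 [   0.0007   -0.5902   -0.8072 1172.5325]
 [   0.        0.        0.        1.    ]]
top [[414.7577   0.     276.5799]
 [  0.     414.7577 213.6319]
 [  0.       0.       1.    ]] 0.023358446810642808 [[ -0.0035  -0.9935   0.1141 459.5593]
 [ -0.9997   0.0064   0.0255 -26.6386]
 [ -0.0261  -0.114   -0.9931 942.0681]
 [  0.       0.       0.       1.    ]]
{'clock': 0.1, 'joint_positions': array([-1.256 ,  0.2414,  0.0039,  1.3352,  0.    ,  1.5708]), 'joint_vel': array([ 0.0011, -0.0019,  0.0027, -0.0017, -0.0004, -0.0017]), 'effort': array([  0.0001, -37.3139,  25.301 ,   0.0109,   0.    ,   0.    ]), 'ee_pos': array([ 154.6344, -474.8958,  230.4962]), 'ee_rot': array([-3.1397, -0.    ,  0.3148]), 'wrist_force': array([ 0.2977, -0.1248,  0.7382]), 'torque': array([-0.0173, -0.0026, -0.0042]), 'gripper_force': 0.0, 'opening': 0.9943633474332698} 18.700000000000003
```

View pics/top0.png

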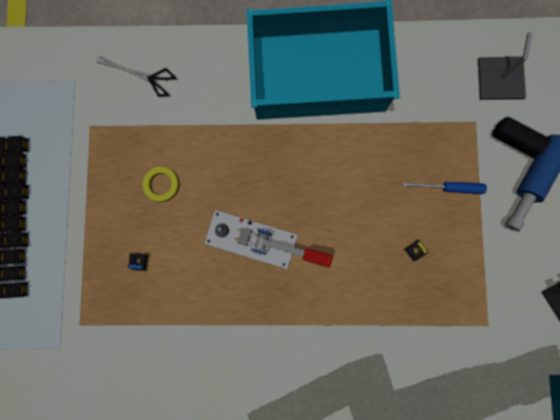

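View pics/scene0.png

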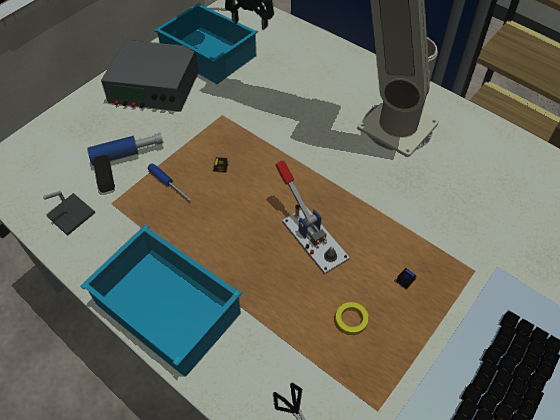

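The top view shows the yellow coil at about (416,250), with its stripe towards the upper right. The nest is at about (222,230), the grip at (318,257) and the blue coil at (138,262). In the scene view the yellow coil is at (221,164) and the fixture at (315,240). I'll make enlarged crops next.

```bash
cat > h.py <<'E'
import numpy as np,cv2,pickle
def dist(c): return np.array([c["k1"],0,0,0,0.])
def proj(c,P):
    E=np.linalg.inv(c["extrinsics"]); 
    return cv2.projectPoints(np.float64(P).reshape(-1,3),cv2.Rodrigues(E[:3,:3])[0],E[:3,3],c["mtx"],dist(c))[0][:,0]
def ray(c,px,z):
    n=cv2.undistortPoints(np.float64(px).reshape(-1,1,2),c["mtx"],dist(c))[:,0]
    d=np.c_[n,np.ones(len(n))]@c["extrinsics"][:3,:3].T; o=c["extrinsics"][:3,3]
    return o+d*((z-o[2])/d[:,2])[:,None]
def crop(c,x,y,w,h,s): return cv2.resize(c["frame"][y:y+h,x:x+w,::-1],None,fx=s,fy=s,interpolation=cv2.INTER_CUBIC)
E
python3 - <<'E'
from h import *
d=pickle.load(open("c0.pkl","rb"));t,s=d["top"],d["scene"]
L=np.vstack([crop(t,400,232,40,30,10),crop(s,201,149,40,30,10)])
R=np.vstack([crop(t,200,200,100,75,4),crop(s,270,200,100,75,4)])
cv2.imwrite("pics/m0.png",np.hstack([L,R]))
E
```

```text
(no output)
```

View pics/m0.png

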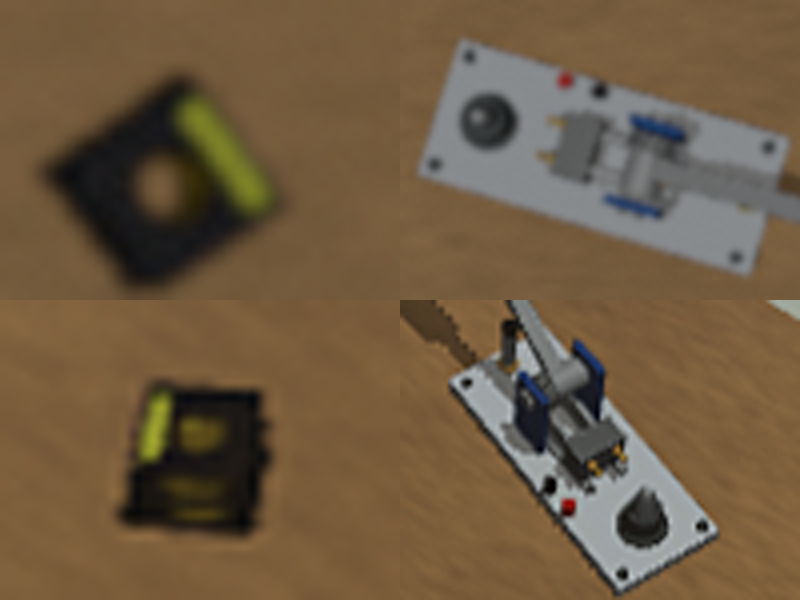

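```bash
cat > fit.py <<'E'
from h import *
from scipy.optimize import least_squares
d=pickle.load(open("c0.pkl","rb"));t,s=d["top"],d["scene"]
px=lambda l,o,k:np.array(l,float)/k+np.array(o)+.5/k-.5
def fit(name,T,S,p0,both=True):
    def tf(p,X): X=np.array(X,float);c,q=np.cos(p[2]),np.sin(p[2]);return np.c_[p[0]+c*X[:,0]-q*X[:,1],p[1]+q*X[:,0]+c*X[:,1],X[:,2]]
    fs={'top':lambda p:(proj(t,tf(p,T[0]))-T[1]).ravel()*2.4,'scene':lambda p:(proj(s,tf(p,S[0]))-S[1]).ravel()*2.9}
    for k,f in list(fs.items())+[('both',lambda p:np.r_[fs['top'](p),fs['scene'](p)])]:
        r=least_squares(f,p0); print(name,k,r.x.round(3),'res mm',r.fun.round(1))
F=fit('fix',([[-30,40,12],[165,40,12],[165,-40,12],[-30,-40,12],[0,0,54]],px([[60,40],[388,140],[350,274],[18,175],[85,113]],(200,200),4)),
 ([[-30,40,12],[-30,-40,12],[165,40,12],[0,0,54]],px([[218,288],[317,233],[50,86],[246,188]],(270,200),4)),[440,100,-1.9])
# coil: yaw from rail direction
fit('coil',([[-17,17,26],[17,17,26],[17,-17,26],[-17,-17,26]],px([[45,172],[183,75],[283,205],[135,288]],(400,232),10)),
 ([[17,17,26],[17,-17,26],[-17,-17,26],[-17,17,26]],px([[160,460-300+0],[155,385-300],[265,395-300],[265,480-300]],(201,149),10)),[390,-340,-.7])
E
python3 fit.py
```

```text
fix top [530.234 119.827  -1.87 ] res mm [ 1.2 -0.8  2.3 -1.2  0.4  1.1  0.2 -0.7 -3.9  1.4]
fix scene [534.086 120.985  -1.862] res mm [ 0.6  2.3  1.3 -1.9 -2.4 -4.1  0.3  3. ]
fix both [531.837 120.213  -1.87 ] res mm [ 0.8 -2.5  1.8 -2.9 -0.  -0.7 -0.2 -2.4 -4.3 -0.3  1.  -0.1  2.1 -3.7
 -0.6 -6.9  1.2  0.8]
coil top [ 483.123 -305.702   -0.987] res mm [ 1.4 -2.2 -0.9  0.3 -2.6  0.4  2.1  1.4]
coil scene [ 483.928 -306.67    -0.89 ] res mm [-3.5  3.9  0.8  0.2  2.6 -2.6  0.1 -1.7]
coil both [ 483.511 -306.118   -0.952] res mm [ 1.8 -1.7 -1.4 -0.2 -2.  -0.9  3.4  1.1 -3.7  3.1  2.7 -0.6  4.2 -1.7
 -0.4 -0.9]
```

```bash
cat > go.py <<'E'
import sys,numpy as np
from scipy.spatial.transform import Rotation as R
from workcell import readout
def go(x,y,z,yaw):
    s=readout.sense();M=R.from_euler('xyz',s['ee_rot']).as_matrix()
    d=M.T@(np.array([x,y,z])-s['ee_pos']);w=-np.degrees(yaw-s['ee_rot'][2])
    print('cm',(d/10).round(2),'twist',round(w,1),'| pos',s['ee_pos'].round(1),s['ee_rot'].round(4),'F',s['wrist_force'].round(1),'open',round(s['opening']*85,1),'g',round(s['gripper_force'],1),'t',round(s['clock'],2))
if __name__=='__main__': go(*map(float,sys.argv[1:5]))
E
python3 go.py 483.4 -306 60 -0.952
```

```text
cm [36.49 -5.85 17.06] twist 72.6 | pos [ 154.6 -474.9  230.5] [-3.1397 -0.      0.3148] F [ 0.3 -0.1  0.7] open 84.5 g 0.0 t 0.1
```

Request:
send_rows --pt "4 -0.6 1" --pt "8 -1.2 3" --pt "12 -1.8 5" --pt "17 -2.6 7" --pt "22 -3.4 9" --pt "27 -4.3 11" --pt "32 -5.1 13" --pt "36.5 -5.85 15" --pt "36.5 -5.85 17" --pt "36.5 -5.85 17" --twist '[8, 17, 26, 36, 46, 56, 66, 72.6, 72.6, 72.6]' --jaw '[8, 8, 8, 8, 8, 8, 8, 8, 8, 8]'

```text
clock: 1.35
ee_pos: [376.9, -400.6, 67.2]
ee_rot: [-3.086, 0.005, -0.845]
wrist_force: [0.7, -0.1, -0.2]
opening: 0.938
gripper_force: 0.0
```

```bash
python3 go.py 483.4 -306 2 -0.952
python3 - <<'E'
from h import *
from workcell import optics
t,s=optics.camera("top"),optics.camera("scene")
cv2.imwrite("pics/m1.png",np.hstack([crop(t,366,212,80,100,5),crop(s,171,94,80,100,5)]))
E
```

```text
cm [  0.03 -13.86   7.3 ] twist 6.1 | pos [ 376.9 -400.6   67.2] [-3.0861  0.0055 -0.8455] F [ 0.7 -0.1 -0.2] open 79.7 g 0.0 t 1.35
```

View pics/m1.png

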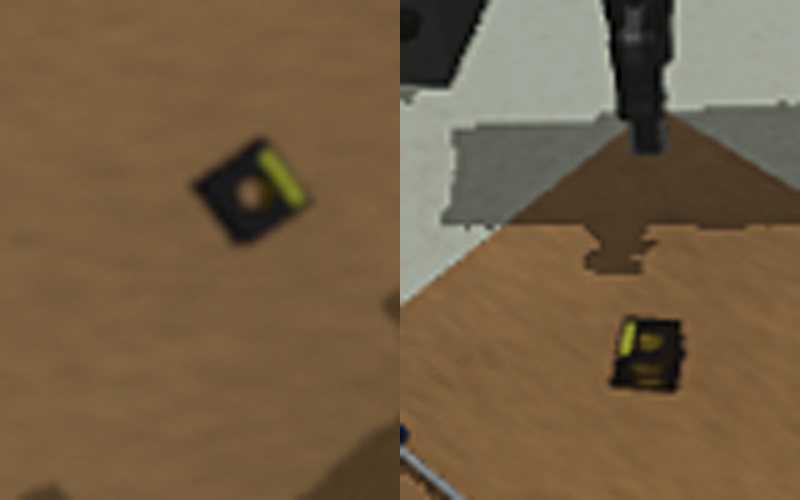

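The pictures show the coil untouched, at about (251,192) in the left crop. The gripper stopped short of it because of joint-speed limits. I'll let the arm settle and then continue.

Request:
send_rows --pt "0 0 0" --pt "0 0 0" --twist '[0, 0]' --jaw '[8, 8]'

```text
clock: 1.7
ee_pos: [379.1, -400.9, 69.3]
ee_rot: [-3.085, 0.001, -0.843]
wrist_force: [-1.0, 0.5, -0.7]
opening: 0.935
gripper_force: 0.0
```

```bash
python3 go.py 483.4 -306 60 -0.952
```

```text
cm [ -0.15 -14.03   1.72] twist 6.2 | pos [ 379.1 -400.9   69.3] [-3.0854e+00  1.4000e-03 -8.4320e-01] F [-1.   0.5 -0.7] open 79.4 g 0.0 t 1.7
```

Request:
send_rows --pt "0 -2 0" --pt "0 -4.5 0.3" --pt "0 -7 0.6" --pt "0 -9.5 0.6" --pt "-0.1 -12 0.6" --pt "-0.15 -14 0.6" --pt "-0.15 -14 0.6" --pt "-0.15 -14 0.6" --twist '[1, 2, 3, 4, 5, 6.2, 6.2, 6.2]' --jaw '[8, 8, 8, 8, 8, 8, 8, 8]'

```text
clock: 2.7
ee_pos: [384.9, -391.8, 70.4]
ee_rot: [-3.034, 0.012, -0.853]
wrist_force: [0.3, -0.2, 0.3]
opening: 0.939
gripper_force: 0.0
```

```bash
python3 go.py 483.4 -306 60 -0.952; python3 -c "
from workcell import robot,readout
print([a for a in dir(robot) if a[0]!='_'], readout.sense()['joint_positions'])"
```

```text
cm [  0.03 -12.88   2.44] twist 5.7 | pos [ 384.9 -391.8   70.4] [-3.0337  0.0116 -0.8528] F [ 0.3 -0.2  0.3] open 79.8 g 0.0 t 2.7
['IKError', 'grip_depth'] [-0.85381427  0.46539926 -0.1153568   1.00175521  0.10783492  3.14061801]
```

Joint 6 reached its limit of 3.14, since yaw = q1 − q6 + π. I'll use the half-turned grasp instead, with yaw 2.19, so q6 is about 0.39.

Request:
send_rows --pt "0 0 0" --pt "0 0 0" --pt "0 0 0" --pt "0 0 0" --pt "0 0 0" --pt "0 0 0" --pt "0 0 0" --pt "0 0 0" --pt "0 0 0" --pt "0 0 0" --twist '[-9, -18, -27, -36, -45, -54, -63, -72, -80, -80]' --jaw '[8, 8, 8, 8, 8, 8, 8, 8, 8, 8]'

```text
clock: 3.95
ee_pos: [385.3, -391.5, 70.3]
ee_rot: [-3.111, -0.104, 0.541]
wrist_force: [-0.2, -0.2, 0.4]
opening: 0.931
gripper_force: 0.0
```

```bash
python3 go.py 483.4 -306 60 2.19; python3 -c "
from workcell import robot,readout
print(readout.sense()['joint_positions'])"
```

```text
cm [12.63 -2.21  2.43] twist -94.5 | pos [ 385.3 -391.5   70.3] [-3.1111 -0.1042  0.5405] F [-0.2 -0.2  0.4] open 79.1 g 0.0 t 3.95
[-0.85289135  0.46561263 -0.11515814  1.00173952  0.1079253   1.74597479]
```

The limit left a 0.108 rad tilt in q5. I'll undo it by nudging against joint 6's opposite limit. First I turn there.

Request:
send_rows --pt "0 0 0" --pt "0 0 0" --pt "0 0 0" --pt "0 0 0" --pt "0 0 0" --pt "0 0 0" --pt "0 0 0" --pt "0 0 0" --pt "0 0 0" --pt "0 0 0" --twist '[-10.5, -21, -31.5, -42, -52.5, -63, -73.5, -84, -94.5, -105]' --jaw '[8, 8, 8, 8, 8, 8, 8, 8, 8, 8]'

```text
clock: 5.2
ee_pos: [385.4, -391.5, 70.3]
ee_rot: [3.033, -0.002, 2.38]
wrist_force: [0.6, -0.3, 0.2]
opening: 0.938
gripper_force: 0.0
```

Request:
send_rows --pt "0 0 0" --pt "0 0 0" --pt "0 0 0" --pt "0 0 0" --pt "0 0 0" --pt "0 0 0" --pt "0 0 0" --pt "0 0 0" --pt "0 0 0" --pt "0 0 0" --twist '[-10.5, -21, -31.5, -42, -52.5, -63, -73.5, -84, -94.5, -105]' --jaw '[8, 8, 8, 8, 8, 8, 8, 8, 8, 8]'

```text
clock: 6.45
ee_pos: [385.4, -391.5, 70.3]
ee_rot: [-3.115, 0.105, -2.07]
wrist_force: [0.5, 0.3, -0.3]
opening: 0.937
gripper_force: 0.0
```

Request:
send_rows --pt "0 0 0" --pt "0 0 0" --pt "0 0 0" --pt "0 0 0" --pt "0 0 0" --pt "0 0 0" --pt "0 0 0" --pt "0 0 0" --twist '[-10.5, -21, -31.5, -42, -52.5, -63, -69, -69]' --jaw '[8, 8, 8, 8, 8, 8, 8, 8]'

```text
clock: 7.45
ee_pos: [385.4, -391.5, 70.3]
ee_rot: [-3.034, 0.014, -0.872]
wrist_force: [0.0, -0.1, -0.0]
opening: 0.939
gripper_force: 0.0
```

```bash
python3 go.py 483.4 -306 60 2.19; python3 -c "
from workcell import robot,readout
print(readout.sense()['joint_positions'])"
```

```text
cm [ -0.23 -12.82   2.43] twist -175.5 | pos [ 385.4 -391.5   70.3] [-3.0339  0.0138 -0.8723] F [ 0.  -0.1 -0. ] open 79.8 g 0.0 t 7.45
[-0.85282019  0.46564535 -0.11511572  1.00176768  0.10793803 -3.12199349]
```

Request:
send_rows --pt "0 1 0" --pt "0 2 0" --pt "0 3 0" --pt "0 4 0" --pt "0 4 0" --twist '[0, 0, 0, 0, 0]' --jaw '[8, 8, 8, 8, 8]'

```text
clock: 8.07
ee_pos: [366.3, -408.0, 65.8]
ee_rot: [-3.046, 0.014, -0.893]
wrist_force: [0.7, -0.8, -0.1]
opening: 0.935
gripper_force: 0.0
```

```bash
python3 go.py 483.4 -306 60 2.19; python3 -c "
from workcell import robot,readout
print(readout.sense()['joint_positions'])"
```

```text
cm [ -0.59 -15.39   2.07] twist -176.7 | pos [ 366.3 -408.    65.8] [-3.0461  0.0139 -0.8931] F [ 0.7 -0.8 -0.1] open 79.5 g 0.0 t 8.07
[-0.89196864  0.47006989 -0.12010367  0.99444806  0.09549566 -3.1404202 ]
```

Request:
send_rows --pt "0 2 0" --pt "0 4.5 0" --pt "0 7 0" --pt "0 9.5 0" --pt "0 12 0" --pt "0 14 0" --pt "0 14 0" --pt "0 14 0" --twist '[-1, -2, -3, -4, -5, -6, -6, -6]' --jaw '[8, 8, 8, 8, 8, 8, 8, 8]'

```text
clock: 9.07
ee_pos: [356.9, -415.2, 52.8]
ee_rot: [-3.097, 0.006, -0.886]
wrist_force: [0.1, -1.2, 0.0]
opening: 0.934
gripper_force: 0.0
```

```bash
python3 go.py 483.4 -306 60 2.19; python3 -c "
from workcell import robot,readout
print(readout.sense()['joint_positions'])"
```

```text
cm [ -0.47 -16.72   0.03] twist -176.3 | pos [ 356.9 -415.2   52.8] [-3.0971  0.0061 -0.8865] F [ 0.1 -1.2  0. ] open 79.4 g 0.0 t 9.07
[-0.88550129  0.47794503 -0.14335402  0.95556157  0.04452862 -3.1406197 ]
```

Request:
send_rows --pt "0 2 -0.5" --pt "0 4.5 -1" --pt "0 7 -1.5" --pt "0 9.5 -1.5" --pt "0 12 -1.5" --pt "0 14 -1.5" --pt "0 14 -1.5" --pt "0 14 -1.5" --twist '[-1, -2, -3, -4, -5, -6, -6, -6]' --jaw '[8, 8, 8, 8, 8, 8, 8, 8]'

```text
clock: 10.07
ee_pos: [346.8, -423.0, 61.6]
ee_rot: [3.135, 0.004, -0.881]
wrist_force: [0.2, -0.1, 0.3]
opening: 0.934
gripper_force: 0.0
```

```bash
python3 go.py 483.4 -306 60 2.19; python3 -c "
from workcell import robot,readout
print(readout.sense()['joint_positions'])"
```

```text
cm [ -0.33 -17.98   0.03] twist -176.0 | pos [ 346.8 -423.    61.6] [ 3.1346  0.0042 -0.8811] F [ 0.2 -0.1  0.3] open 79.4 g 0.0 t 10.07
[-0.88010239  0.46576197 -0.13608186  0.97320902 -0.00694523 -3.14059115]
```

The tilt is gone. Next I turn +184° the free way and then go to the coil.

Request:
send_rows --pt "0 0 0" --pt "0 0 0" --pt "0 -1 0" --pt "0 -3 0" --pt "0 -5 0" --pt "0 -7 0" --pt "0 -9 0" --pt "0 -11 0" --pt "0 -13 0" --pt "0 -15 0" --twist '[10, 20, 30, 40, 50, 60, 70, 80, 90, 100]' --jaw '[7.5, 7.5, 7.5, 7.5, 7.5, 7.5, 7.5, 7.5, 7.5, 7.5]'

```text
clock: 11.32
ee_pos: [462.9, -327.5, 60.6]
ee_rot: [3.139, -0.008, -2.633]
wrist_force: [0.4, 0.2, -0.2]
opening: 0.878
gripper_force: 0.0
```

Request:
send_rows --pt "0 0 0" --pt "0 0 0" --pt "0 0 0" --pt "0 0 0" --pt "0 0 0" --pt "0 0 0" --pt "0 0 0" --pt "0 0 0" --pt "0 0 0" --pt "0 0 0" --twist '[10, 20, 30, 40, 50, 60, 70, 80, 84, 84]' --jaw '[7, 7, 7, 7, 7, 7, 7, 7, 7, 7]'

```text
clock: 12.58
ee_pos: [462.4, -328.0, 60.6]
ee_rot: [-3.134, -0.004, 2.191]
wrist_force: [0.8, 0.2, -1.6]
opening: 0.815
gripper_force: 0.0
```

```bash
python3 go.py 483.4 -306 50 2.19; python3 -c "
from workcell import robot,readout
print(readout.sense()['joint_positions'])"
```

```text
cm [0.56 3.   1.04] twist 0.0 | pos [ 462.4 -328.    60.6] [-3.1343 -0.0035  2.1908] F [ 0.8  0.2 -1.6] open 69.3 g 0.0 t 12.57
[-0.61391519  0.50189976 -0.07763628  0.99697526 -0.00572422  0.33689002]
```

Request:
send_rows --pt "0.3 1.5 0.5" --pt "0.56 3 1" --pt "0.56 3 1.5" --pt "0.56 3 2.5" --pt "0.56 3 3.5" --pt "0.56 3 4.5" --pt "0.56 3 5.2" --pt "0.56 3 5.7" --pt "0.56 3 5.7" --pt "0.56 3 5.7" --twist '[0, 0, 0, 0, 0, 0, 0, 0, 0, 0]' --jaw '[7, 7, 7, 7, 7, 7, 7, 7, 7, 7]'

```text
clock: 13.82
ee_pos: [483.3, -306.4, 3.7]
ee_rot: [-3.135, -0.003, 2.19]
wrist_force: [0.5, 0.3, 0.7]
opening: 0.821
gripper_force: 0.0
```

```bash
python3 go.py 483.4 -306 3 2.19
python3 - <<'E'
from h import *
from workcell import optics
t,s=optics.camera("top"),optics.camera("scene")
cv2.imwrite("pics/m2.png",np.hstack([crop(t,390,220,50,62,8),crop(s,196,130,50,62,8)]))
E
```

```text
cm [0.02 0.03 0.07] twist -0.0 | pos [ 483.3 -306.4    3.7] [-3.1345e+00 -2.9000e-03  2.1898e+00] F [0.5 0.3 0.7] open 69.8 g 0.0 t 13.82
```

View pics/m2.png

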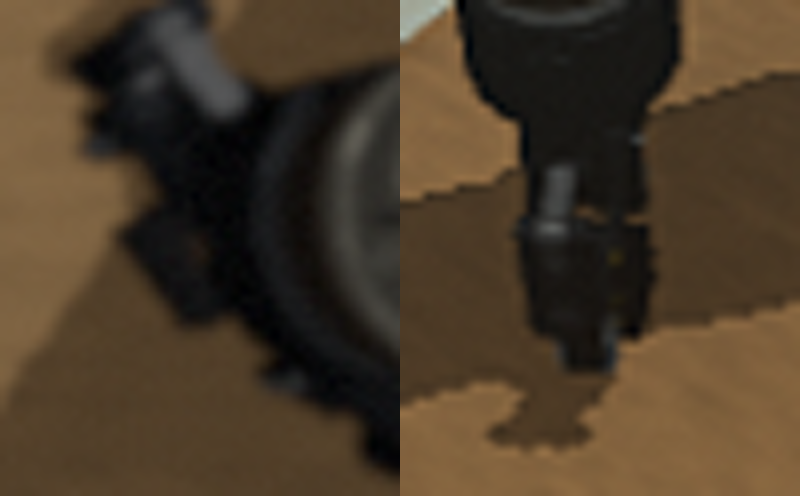

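The coil's left side shows at about (170,260) in the top crop, between finger tips at (110,140) and (285,375). The fingers straddle it, so I close.

Request:
send_rows --pt "0 0 0" --pt "0 0 0" --pt "0 0 0" --pt "0 0 0" --pt "0 0 0" --pt "0 0 0" --pt "0 0 0" --pt "0 0 0" --twist '[0, 0, 0, 0, 0, 0, 0, 0]' --jaw '[5, 4, 3, 3, 3, 3, 3, 3]'

```text
clock: 14.92
ee_pos: [483.4, -306.4, 3.9]
ee_rot: [-3.135, -0.003, 2.19]
wrist_force: [-0.1, 0.1, 5.6]
opening: 0.382
gripper_force: 59.9
```

```bash
python3 go.py 483.4 -306 90 2.19
```

```text
cm [ 0.06 -0.04 -8.61] twist -0.0 | pos [ 483.4 -306.4    3.9] [-3.1346e+00 -2.6000e-03  2.1898e+00] F [-0.1  0.1  5.6] open 32.5 g 59.9 t 14.93
```

Request:
send_rows --pt "0 0 -0.5" --pt "0 0 -1.5" --pt "0 0 -3" --pt "0 0 -5" --pt "0 0 -7" --pt "0 0 -9" --pt "0 0 -11" --pt "0 0 -12.5" --pt "0 0 -12.5" --twist '[0, 0, 0, 0, 0, 0, 0, 0, 0]' --jaw '[3, 3, 3, 3, 3, 3, 3, 3, 3]'

```text
clock: 16.05
ee_pos: [485.0, -306.6, 130.3]
ee_rot: [-3.136, -0.0, 2.19]
wrist_force: [-0.5, -0.6, -0.5]
opening: 0.385
gripper_force: 59.4
```

```bash
python3 go.py 640 -80 129 1.7; python3 go.py 620 100 129 1.272;python3 go.py 531.5 120 129 1.272
```

```text
cm [ 9.46 25.77 -0.03] twist 28.1 | pos [ 485.  -306.6  130.3] [-3.1356e+00 -2.0000e-04  2.1898e+00] F [-0.5 -0.6 -0.5] open 32.7 g 59.4 t 16.05
cm [25.28 34.59 -0.07] twist 52.6 | pos [ 485.  -306.6  130.3] [-3.1356e+00 -2.0000e-04  2.1898e+00] F [-0.5 -0.6 -0.5] open 32.7 g 59.4 t 16.05
cm [32.05 28.54 -0.04] twist 52.6 | pos [ 485.  -306.6  130.3] [-3.1356e+00 -2.0000e-04  2.1898e+00] F [-0.5 -0.6 -0.5] open 32.7 g 59.4 t 16.05
```

Request:
send_rows --pt "0.9 2.5 0" --pt "2.1 5.8 0" --pt "3.4 9.2 0" --pt "4.7 12.8 0" --pt "6 16.4 0" --pt "7.3 20 0" --pt "8.6 23.4 0" --pt "9.46 25.8 0" --pt "12 27.2 0" --pt "15 28.9 0" --twist '[3, 6, 10, 14, 18, 21, 25, 28, 32, 37]' --jaw '[3, 3, 3, 3, 3, 3, 3, 3, 3, 3]'

```text
clock: 17.3
ee_pos: [631.7, -15.5, 125.3]
ee_rot: [-3.131, 0.002, 1.541]
wrist_force: [0.2, -0.3, -0.3]
opening: 0.379
gripper_force: 59.5
```

Request:
send_rows --pt "0 0 0" --pt "0 0 0" --twist '[0, 0]' --jaw '[3, 3]'

```text
clock: 17.55
ee_pos: [632.0, -16.4, 126.1]
ee_rot: [-3.132, 0.002, 1.545]
wrist_force: [-0.1, -0.1, -0.2]
opening: 0.378
gripper_force: 59.5
```

```bash
python3 go.py 620 100 129 1.272;python3 go.py 531.5 120 129 1.272
```

```text
cm [11.61 -1.51 -0.3 ] twist 15.6 | pos [632.  -16.4 126.1] [-3.1324e+00  2.2000e-03  1.5447e+00] F [-0.1 -0.1 -0.2] open 32.1 g 59.5 t 17.55
cm [ 13.38 -10.41  -0.22] twist 15.6 | pos [632.  -16.4 126.1] [-3.1324e+00  2.2000e-03  1.5447e+00] F [-0.1 -0.1 -0.2] open 32.1 g 59.5 t 17.55
```

Request:
send_rows --pt "3 -0.4 0" --pt "6.5 -0.8 0" --pt "10 -1.3 0" --pt "12 -3 0" --pt "13 -6 0.5" --pt "13.4 -9 1.5" --pt "13.4 -10.4 3" --pt "13.4 -10.4 4" --pt "13.4 -10.4 4" --pt "13.4 -10.4 4" --twist '[3, 7, 11, 14, 15.6, 15.6, 15.6, 15.6, 15.6, 15.6]' --jaw '[3, 3, 3, 3, 3, 3, 3, 3, 3, 3]'

```text
clock: 18.8
ee_pos: [533.0, 120.2, 87.8]
ee_rot: [-3.136, 0.003, 1.271]
wrist_force: [0.4, -0.5, -0.9]
opening: 0.385
gripper_force: 59.6
```

```bash
python3 go.py 531.5 120 86 1.272
python3 - <<'E'
from h import *
from workcell import optics
t,s=optics.camera("top"),optics.camera("scene")
pickle.dump({"top":t,"scene":s},open("c1.pkl","wb"))
cv2.imwrite("pics/m3.png",np.hstack([crop(t,200,190,50,75,8),crop(s,305,200,50,75,8)]))
E
```

```text
cm [-0.06 -0.14  0.18] twist -0.1 | pos [533.  120.2  87.8] [-3.1356e+00  3.1000e-03  1.2709e+00] F [ 0.4 -0.5 -0.9] open 32.7 g 59.6 t 18.8
```

View pics/m3.png

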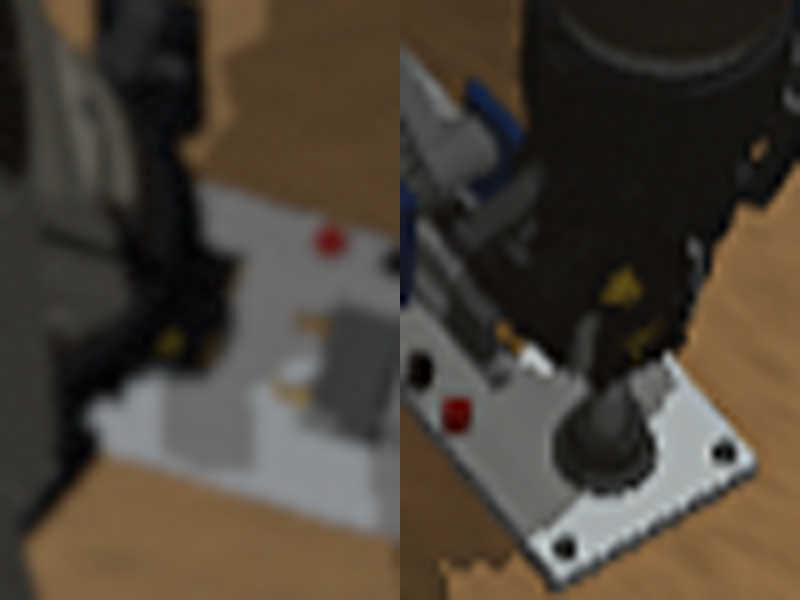

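The top crop shows the brass plates at about (237,278) and (210,350), so the rail faces the probes. The scene crop shows the post and pedestal at about (605,440). I'll check alignment with a wireframe overlay of both.

```bash
cat > ov.py <<'E'
from h import *
import sys
def tf(p,X): X=np.array(X,float);c,q=np.cos(p[2]),np.sin(p[2]);return np.c_[p[0]+c*X[:,0]-q*X[:,1],p[1]+q*X[:,0]+c*X[:,1],X[:,2]+p[3]]
a=np.linspace(0,2*np.pi,40); circ=lambda r,z:np.c_[r*np.cos(a),r*np.sin(a),0*a+z]
sq=lambda z:[[17,17,z],[17,-17,z],[-17,-17,z],[-17,17,z],[17,17,z]]
rail=[[[22.8,y-4,.5],[22.8,y+4,.5],[22.8,y+4,6.5],[22.8,y-4,6.5],[22.8,y-4,.5]] for y in(-10,10)]
base=[[-30,40,12],[165,40,12],[165,-40,12],[-30,-40,12],[-30,40,12]]
pr=[[[30,y,35.5],[35,y,35.5]] for y in(-10,10)]
def draw(c,x,y,w,h,k,items):
    im=crop(c,x,y,w,h,k)
    for p,L,col in items:
        q=(proj(c,tf(p,L))-[x,y]+.5)*k-.5
        cv2.polylines(im,[np.round(q*8).astype(int)],False,col,1,cv2.LINE_AA,3)
    return im
E
python3 - <<'E'
from ov import *
F=[531.5,120,-1.87,0]; d0=pickle.load(open("c0.pkl","rb"));d1=pickle.load(open("c1.pkl","rb"))
fi=[(F,base,(0,0,255)),(F,circ(12,32),(0,255,0)),(F,circ(12,12),(0,255,0)),(F,circ(6,49),(255,255,0)),(F,circ(.8,54),(0,0,255)),(F,pr[0],(255,0,255)),(F,pr[1],(255,0,255))]
C=[533,120.2,-1.87,84]
ci=[(C,sq(0),(0,255,0)),(C,sq(26),(0,255,255)),(C,rail[0],(0,0,255)),(C,rail[1],(0,0,255))]
L=np.vstack([draw(d0["top"],200,200,50,37,8,fi),draw(d0["scene"],310,235,50,37,8,fi)])
R=np.vstack([draw(d1["top"],205,205,50,37,8,ci),draw(d1["scene"],310,210,50,37,8,ci)])
cv2.imwrite("pics/m4.png",np.hstack([L,R]))
E
```

```text
(no output)
```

View pics/m4.png

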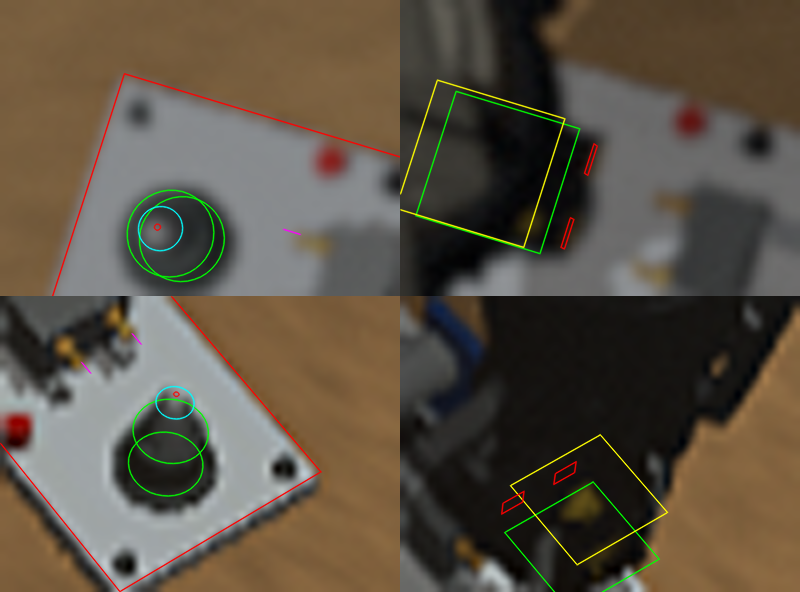

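The overlay matches the base, pedestal and probes to about 1 mm. The coil's brass sits about 1 mm nearer the probes than drawn. I'll shift tool x by +0.06 cm and y by −0.14 cm, then descend in steps while watching the force.

Request:
send_rows --pt "0.06 -0.14 0" --pt "0.06 -0.14 0.6" --pt "0.06 -0.14 1.4" --pt "0.06 -0.14 2.2" --pt "0.06 -0.14 2.7" --pt "0.06 -0.14 3" --pt "0.06 -0.14 3.3" --pt "0.06 -0.14 3.5" --pt "0.06 -0.14 3.5" --twist '[0, 0, 0, 0, 0, 0, 0, 0, 0]' --jaw '[3, 3, 3, 3, 3, 3, 3, 3, 3]'

```text
clock: 20.02
ee_pos: [530.4, 121.6, 52.5]
ee_rot: [-3.134, 0.003, 1.272]
wrist_force: [0.3, 0.9, -0.9]
opening: 0.377
gripper_force: 59.6
```

```bash
python3 go.py 531.5 120 36 1.272
```

```text
cm [-0.12  0.17  1.65] twist -0.0 | pos [530.4 121.6  52.5] [-3.1345  0.0033  1.2719] F [ 0.3  0.9 -0.9] open 32.0 g 59.6 t 20.02
```

Request:
send_rows --pt "0 0 0.2" --pt "0 0 0.4" --pt "0 0 0.6" --pt "0 0 0.6" --twist '[0, 0, 0, 0]' --jaw '[3, 3, 3, 3]'

```text
clock: 20.52
ee_pos: [530.4, 121.7, 46.4]
ee_rot: [-3.135, 0.003, 1.272]
wrist_force: [1.1, 1.1, -1.8]
opening: 0.379
gripper_force: 59.6
```

```bash
python3 go.py 531.5 120 36 1.272
python3 - <<'E'
from ov import *
from workcell import optics
t,s=optics.camera("top"),optics.camera("scene")
F=[531.5,120,-1.87,0]; C=[531,121,-1.87,43]
ci=[(F,circ(12,32),(255,128,0)),(C,sq(0),(0,255,0)),(C,rail[0],(0,0,255)),(C,rail[1],(0,0,255))]
cv2.imwrite("pics/m5.png",np.vstack([np.hstack([crop(t,205,205,50,37,8),crop(s,310,220,50,37,8)]),np.hstack([draw(t,205,205,50,37,8,ci),draw(s,310,220,50,37,8,ci)])]))
E
```

```text
cm [-0.13  0.16  1.04] twist -0.0 | pos [530.4 121.7  46.4] [-3.1346e+00  3.1000e-03  1.2719e+00] F [ 1.1  1.1 -1.8] open 32.2 g 59.6 t 20.52
```

View pics/m5.png

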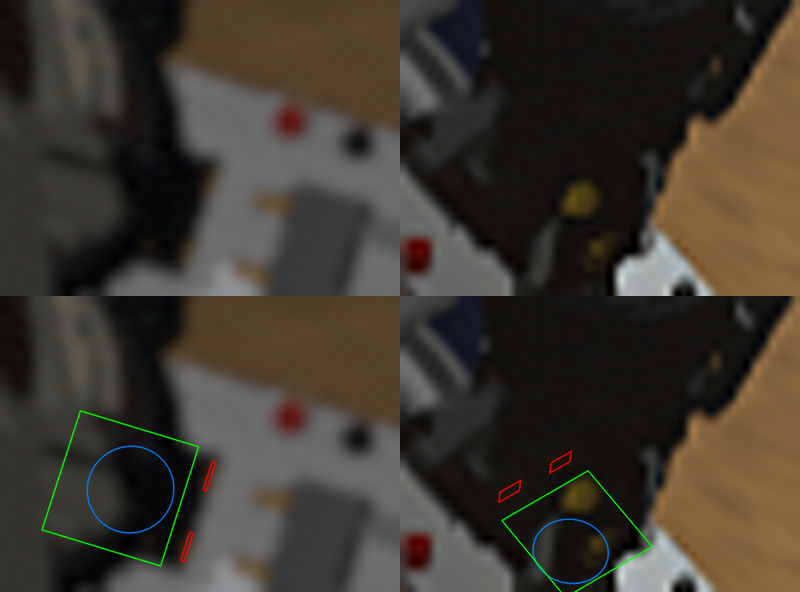

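The rail brass at (212,180) and (187,245) in the top crop matches the model and faces the probes. Forces are small, so I keep lowering.

Request:
send_rows --pt "0 0 0.25" --pt "0 0 0.5" --pt "0 0 0.75" --pt "0 0 0.9" --pt "0 0 0.9" --twist '[0, 0, 0, 0, 0]' --jaw '[3, 3, 3, 3, 3]'

```text
clock: 21.25
ee_pos: [530.4, 121.7, 37.4]
ee_rot: [-3.135, 0.003, 1.272]
wrist_force: [1.5, 3.7, -0.3]
opening: 0.379
gripper_force: 59.6
```

Request:
send_rows --pt "0 0 0.05" --pt "0 0 0.1" --pt "0 0 0.1" --twist '[0, 0, 0]' --jaw '[3, 3, 3]'

```text
clock: 21.62
ee_pos: [530.4, 121.7, 36.7]
ee_rot: [-3.135, 0.003, 1.272]
wrist_force: [1.2, 4.6, 1.2]
opening: 0.379
gripper_force: 59.7
```

Contact is pushing the coil along +y, which is tool +x. I'll ease over by 1 mm and continue.

Request:
send_rows --pt "0.1 0 0" --pt "0.1 0 0.05" --pt "0.1 0 0.1" --pt "0.1 0 0.1" --twist '[0, 0, 0, 0]' --jaw '[3, 3, 3, 3]'

```text
clock: 22.12
ee_pos: [530.1, 121.8, 35.9]
ee_rot: [-3.134, 0.005, 1.271]
wrist_force: [-0.6, 0.3, 4.9]
opening: 0.384
gripper_force: 60.2
```

Request:
send_rows --pt "0 0 0.05" --pt "0 0 0.05" --twist '[0, 0]' --jaw '[3, 3]'

```text
clock: 22.38
ee_pos: [530.1, 121.8, 35.9]
ee_rot: [-3.135, 0.005, 1.271]
wrist_force: [-1.9, 0.3, 8.0]
opening: 0.378
gripper_force: 60.5
```

Seated: z = 35.9, as expected, and Fz is rising. I release and rise.

Request:
send_rows --pt "0 0 0" --pt "0 0 0" --pt "0 0 0" --pt "0 0 0" --pt "0 0 -1" --pt "0 0 -3" --pt "0 0 -6" --pt "0 0 -10" --pt "0 0 -14" --pt "0 0 -18" --twist '[0, 0, 0, 0, 0, 0, 0, 0, 0, 0]' --jaw '[4, 5, 6, 6, 6, 6, 6, 6, 6, 6]'

```text
clock: 23.62
ee_pos: [531.8, 122.6, 217.1]
ee_rot: [-3.135, 0.003, 1.272]
wrist_force: [0.1, 0.6, -0.2]
opening: 0.705
gripper_force: 0.0
```

Request:
send_rows --pt "0 -2 0" --pt "0 -6 0" --pt "0 -10 0" --pt "0 -10 0" --twist '[0, 0, 0, 0]' --jaw '[4, 2, 0, 0]'

```text
clock: 24.12
ee_pos: [434.1, 152.5, 216.6]
ee_rot: [-3.134, 0.004, 1.274]
wrist_force: [0.9, -0.5, 0.2]
opening: 0.004
gripper_force: 0.0
```

```bash
python3 go.py 469.5 -81 170 1.272
python3 - <<'E'
from ov import *
from workcell import optics
t,s=optics.camera("top"),optics.camera("scene")
F=[531.5,120,-1.87,0]; C=[531.5,120,-1.87,32]
def grip(th):
    pts=[]
    for l,y in((110,13),(170,13),(170,-13),(110,-13),(110,13)): pts.append([95+l*np.cos(th)-8*np.sin(th),y,60+l*np.sin(th)+8*np.cos(th)])
    return pts
ci=[(C,sq(0),(0,255,0)),(C,sq(26),(0,255,255)),(C,rail[0],(0,0,255)),(C,rail[1],(0,0,255))]
gi=[(F,grip(.55),(0,255,0))]
cv2.imwrite("pics/m6.png",np.vstack([np.hstack([draw(t,205,205,50,37,8,ci),draw(s,310,220,50,37,8,ci)]),np.hstack([draw(t,295,235,50,37,8,gi),draw(s,265,150,50,37,8,gi)])]))
E
```

```text
cm [-21.27  10.25   4.67] twist 0.1 | pos [434.1 152.5 216.6] [-3.1343  0.0036  1.274 ] F [ 0.9 -0.5  0.2] open 0.4 g 0.0 t 24.12
```

View pics/m6.png

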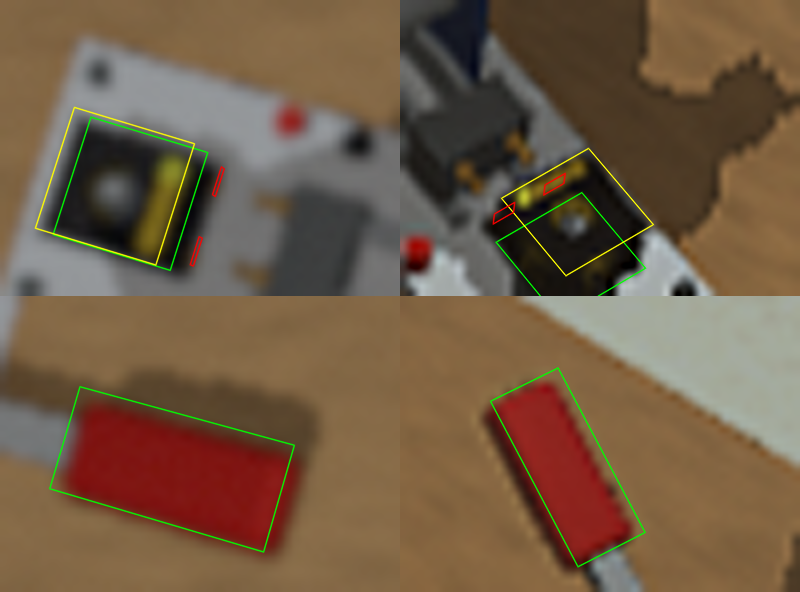

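The coil sits flat on the post, with its stripe and rail towards the probes: (165,205) in the top crop and (550,185) in the scene crop. The grip matches the model to within about 2 mm. Next I move above the grip.

Request:
send_rows --pt "-3 1.4 0" --pt "-7 3.4 0" --pt "-11 5.3 0" --pt "-15 7.2 0" --pt "-18.5 8.9 0" --pt "-21.3 10.2 0" --pt "-21.3 10.2 2" --pt "-21.3 10.2 4.5" --pt "-21.3 10.2 4.5" --twist '[0, 0, 0, 0, 0, 0, 0, 0, 0]' --jaw '[0, 0, 0, 0, 0, 0, 0, 0, 0]'

```text
clock: 25.35
ee_pos: [469.9, -82.2, 169.1]
ee_rot: [-3.131, 0.004, 1.27]
wrist_force: [-0.0, 0.1, 0.1]
opening: -0.002
gripper_force: 0.0
```

```bash
python3 go.py 469.5 -81 140 1.272
python3 - <<'E'
import numpy as np
for q in np.arange(0,.51,.1):
    a=.55-q; print(round(q,1),round(95+140*np.cos(a)-8*np.sin(a),1),round(60+140*np.sin(a)+8*np.cos(a),1))
E
```

```text
cm [ 0.12 -0.04  2.91] twist -0.1 | pos [469.9 -82.2 169.1] [-3.1305  0.0044  1.2705] F [-0.   0.1  0.1] open -0.1 g 0.0 t 25.35
0.0 210.2 140.0
0.1 217.6 128.1
0.2 223.8 115.5
0.3 228.7 102.4
0.4 232.2 88.8
0.5 234.4 75.0
```

Request:
send_rows --pt "0 0 1" --pt "0 0 2" --pt "0 0 2.6" --pt "-0.3 0 3.4" --pt "-0.6 0 4.1" --pt "-0.95 0 4.8" --pt "-1.25 0 5.4" --pt "-1.5 0 6.0" --pt "-1.75 0 6.7" --pt "-1.75 0 6.7" --twist '[0, 0, 0, 0, 0, 0, 0, 0, 0, 0]' --jaw '[0, 0, 0, 0, 0, 0, 0, 0, 0, 0]'

```text
clock: 26.6
ee_pos: [465.9, -98.4, 104.2]
ee_rot: [-3.136, 0.003, 1.272]
wrist_force: [0.9, 1.3, 6.2]
opening: 0.0
gripper_force: 2.8
```

```bash
python3 go.py 463.6 -99.9 84 1.272; python3 go.py 462.4 -104 76 1.272
```

```text
cm [-0.21 -0.17  2.02] twist -0.0 | pos [465.9 -98.4 104.2] [-3.1365e+00  2.6000e-03  1.2717e+00] F [0.9 1.3 6.2] open 0.0 g 2.8 t 26.6
cm [-0.63 -0.16  2.82] twist -0.0 | pos [465.9 -98.4 104.2] [-3.1365e+00  2.6000e-03  1.2717e+00] F [0.9 1.3 6.2] open 0.0 g 2.8 t 26.6
```

Force is 6.2 N, following the spring. I continue down the arc.

Request:
send_rows --pt "-0.15 -0.05 0.5" --pt "-0.3 -0.1 1.0" --pt "-0.4 -0.15 1.5" --pt "-0.5 -0.15 1.9" --pt "-0.55 -0.15 2.2" --pt "-0.6 -0.15 2.4" --pt "-0.6 -0.15 2.5" --pt "-0.6 -0.15 2.5" --twist '[0, 0, 0, 0, 0, 0, 0, 0]' --jaw '[0, 0, 0, 0, 0, 0, 0, 0]'

```text
clock: 27.6
ee_pos: [464.3, -103.5, 80.4]
ee_rot: [-3.14, 0.001, 1.272]
wrist_force: [2.9, 1.4, 6.5]
opening: -0.001
gripper_force: 3.9
```

Request:
send_rows --pt "0 0 0.1" --pt "0 0 0.15" --pt "0 0 0.15" --twist '[0, 0, 0]' --jaw '[0, 0, 0]'

```text
clock: 27.98
ee_pos: [464.2, -103.7, 79.0]
ee_rot: [-3.14, 0.002, 1.272]
wrist_force: [2.1, 1.2, 8.3]
opening: -0.005
gripper_force: 4.0
```

Request:
send_rows --pt "0 0 0.1" --pt "0 0 0.2" --pt "0 0 0.2" --twist '[0, 0, 0]' --jaw '[0, 0, 0]'

```text
clock: 28.35
ee_pos: [464.2, -103.9, 77.0]
ee_rot: [-3.14, 0.002, 1.272]
wrist_force: [1.6, 0.4, 8.2]
opening: 0.004
gripper_force: 4.1
```

Request:
send_rows --pt "0 0 0.05" --pt "0 0 0.1" --pt "0 0 0.1" --twist '[0, 0, 0]' --jaw '[0, 0, 0]'

```text
clock: 28.72
ee_pos: [464.1, -104.0, 76.0]
ee_rot: [-3.14, 0.003, 1.272]
wrist_force: [2.0, 0.5, 8.7]
opening: -0.001
gripper_force: 4.2
```

Request:
send_rows --pt "0 0 0.05" --pt "0 0 0.1" --pt "0 0 0.1" --twist '[0, 0, 0]' --jaw '[0, 0, 0]'

```text
clock: 29.1
ee_pos: [464.2, -104.1, 75.2]
ee_rot: [-3.14, 0.003, 1.272]
wrist_force: [1.4, 1.0, 9.4]
opening: -0.0
gripper_force: 4.6
```

Request:
send_rows --pt "0 0 0.05" --pt "0 0 0.05" --twist '[0, 0]' --jaw '[0, 0]'

```text
clock: 29.35
ee_pos: [464.2, -104.1, 75.1]
ee_rot: [-3.141, 0.003, 1.272]
wrist_force: [0.2, 0.9, 11.1]
opening: -0.001
gripper_force: 5.9
```

The position has stalled at 75.1 and the force is rising, so the lever is on its stop. I add a small margin and check by picture.

Request:
send_rows --pt "0 0 0.03" --pt "0 0 0.03" --pt "0 0 0.03" --twist '[0, 0, 0]' --jaw '[0, 0, 0]'

```text
clock: 29.72
ee_pos: [464.2, -104.1, 75.0]
ee_rot: [-3.141, 0.003, 1.272]
wrist_force: [-0.6, 0.3, 12.5]
opening: 0.001
gripper_force: 6.7
```

```bash
python3 go.py 463 -104 75 1.272
python3 - <<'E'
from ov import *
from workcell import optics
t,s=optics.camera("top"),optics.camera("scene")
cv2.imwrite("pics/m7.png",np.vstack([np.hstack([crop(t,205,205,50,37,8),crop(s,310,215,50,37,8)]),np.hstack([crop(t,270,220,100,74,4),crop(s,265,150,100,74,4)])]))
E
```

```text
cm [-0.02 -0.12 -0.  ] twist -0.0 | pos [ 464.2 -104.1   75. ] [-3.1407e+00  2.7000e-03  1.2719e+00] F [-0.6  0.3 12.5] open 0.1 g 6.7 t 29.73
```

View pics/m7.png

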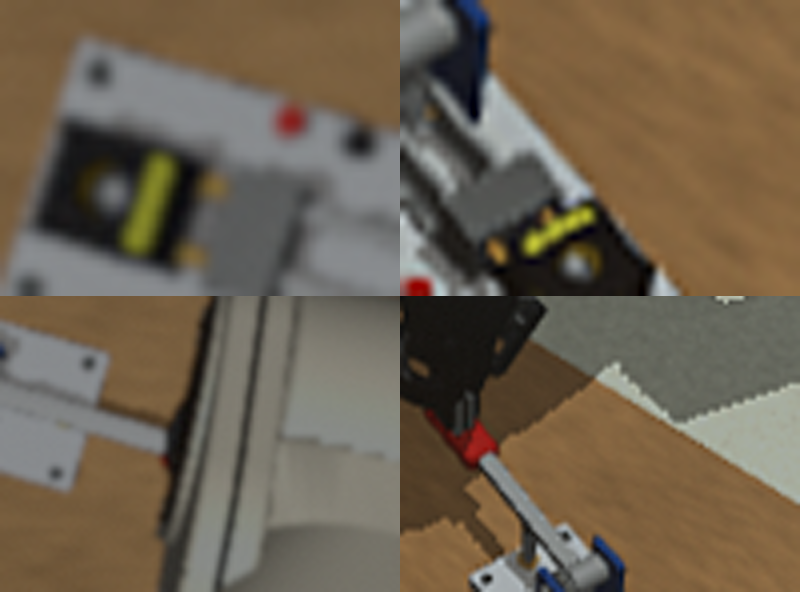

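Both probes, at about (210,185) and (190,255) in the top crop, bear on the terminal rail. The coil is seated and the fingertips hold the grip down at 12.5 N. I'm handing in.

```bash
python3 -c "
from workcell import order
print(order.job_done())"
```

```text
the job is handed in; nothing more can be done
None
```

I handed the job in at about 30 s: the yellow coil sits flat on the pedestal with its rail to the probes, it is released, and the lever is held down on its stop at about 12.5 N with both probes on the terminals.

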